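# Clear the pile off the notebook into the fitted desk trays

## Task

Someone has piled the desk things on my notebook: take the pile apart and put each thing back in its own walnut holder, lying flat on the felt - the loupe upright in the round dish, the card case in the largest tray, the match box in the middle one and the eraser in the smallest. Set them down rather than dropping them, leave the notebook where it lies and do not disturb the dish of paper clips.

Things in the scene. Friction and masses are not known exactly. Their poses are not given: they have to be found in the camera images.
- card_case: Brown leather card case, a flat slab 55 x 95 x 14 mm (x, y, z), 60 g, lying on the notebook with the match box and the loupe standing on it. Origin at the centre of its underside, y along its length.
- match_box: Closed match box 36 x 53 x 14 mm, about 12 g, red top, lying across one end (the -y end) of the card case with the eraser on it. Origin at the centre of its underside, y along its length.
- eraser: Eraser in a green card sleeve, 22 x 46 x 13 mm, 22 g, lying on the match box. Origin at the centre of its underside, y along its length.
- loupe: Round black loupe, 36 mm across and 38 mm high, slightly waisted, standing upright on the other end (+y) of the card case, some 16 mm from the match box. 60 g. Origin at the centre of its underside, z up.
- card_tray: Fixed walnut tray lined with grey felt, origin at the centre of its underside on the desk, y along its longer side. Outside 83 x 123 mm, inside 69 x 109 mm; felt floor 4 mm and rim 12 mm above the desk, walls 7 mm thick, with a 52 mm wide finger notch down to the floor in the middle of each long (+x, -x) side. The largest of the three trays: for the card case.
- match_tray: Fixed walnut tray lined with grey felt, origin at the centre of its underside on the desk, y along its longer side. Outside 64 x 81 mm, inside 50 x 67 mm; felt floor 4 mm and rim 12 mm above the desk, walls 7 mm thick, with a 44 mm wide finger notch down to the floor in the middle of each long (+x, -x) side. The middle-sized tray: for the match box.
- eraser_tray: Fixed walnut tray lined with grey felt, origin at the centre of its underside on the desk, y along its longer side. Outside 49 x 74 mm, inside 35 x 60 mm; felt floor 4 mm and rim 12 mm above the desk, walls 7 mm thick, with a 40 mm wide finger notch down to the floor in the middle of each long (+x, -x) side. The smallest tray: for the eraser.
- loupe_dish: Fixed round turned walnut dish, 66 mm across, 14 mm high, its floor 4 mm above the desk and lined with grey felt, about 52 mm across inside: for the loupe. Origin at the centre of its underside on the desk.
- notebook: Brown leather notebook with a ribbon, loose, flat on the desk under the pile: 148 x 106 mm (x, y), its covers from x = -64 to 84 mm from the origin, the ribbon a little longer; 16 mm thick. Origin on its underside.
- clip_dish: Low round brass dish of paper clips, 64 mm across, 14 mm high, loose, standing nearer the robot; a bystander. Origin at the centre of its underside.

How it is judged (in metres and radians):
At the end, for the whole second after the job is handed in: Each thing at rest and released on the floor of its own tray or dish (underside within 3 mm), flat or upright within 0.12 rad, within 8 mm (loupe 9.5) of its centre along each axis, long sides within 0.35 rad. Notebook and clip dish within 30 mm of where they began (x of card_case in the frame of card_tray between -0.008 and 0.008 m and y of card_case in the frame of card_tray between -0.008 and 0.008 m and z of card_case in the frame of card_tray between 0.001 and 0.007 m and angle between each of card_case, match_box, eraser, loupe's own z axis and vertical below 0.12 rad and linear speed of each of card_case, match_box, eraser, loupe below 0.01 m/s and contact force between the fingers and card_case below 0.05 N and angle between the y axis of card_case and the y axis of card_tray, either way round below 0.35 rad and x of match_box in the frame of match_tray between -0.008 and 0.008 m and y of match_box in the frame of match_tray between -0.008 and 0.008 m and z of match_box in the frame of match_tray between 0.001 and 0.007 m and contact force between the fingers and match_box below 0.05 N and angle between the y axis of match_box and the y axis of match_tray, either way round below 0.35 rad and x of eraser in the frame of eraser_tray between -0.008 and 0.008 m and y of eraser in the frame of eraser_tray between -0.008 and 0.008 m and z of eraser in the frame of eraser_tray between 0.001 and 0.007 m and contact force between the fingers and eraser below 0.05 N and angle between the y axis of eraser and the y axis of eraser_tray, either way round below 0.35 rad and x of loupe in the frame of loupe_dish between -0.0095 and 0.0095 m and y of loupe in the frame of loupe_dish between -0.0095 and 0.0095 m and z of loupe in the frame of loupe_dish between 0.001 and 0.007 m and contact force between the fingers and loupe below 0.05 N and distance of each of notebook, clip_dish from where it was at the start of the episode below 0.03 m and angle between clip_dish's own z axis and vertical below 0.2 rad); the robot touches nothing.
It fails at once if a thing of the pile is dropped from a height or flung (moves faster than 0.7 m/s while no finger holds it) ((linear speed of card_case above 0.7 m/s and contact force between the fingers and card_case below 0.02 N) or (linear speed of match_box above 0.7 m/s and contact force between the fingers and match_box below 0.02 N) or (linear speed of eraser above 0.7 m/s and contact force between the fingers and eraser below 0.02 N) or (linear speed of loupe above 0.7 m/s and contact force between the fingers and loupe below 0.02 N)).
It fails at once if the notebook is shifted by more than 30 mm (distance of notebook from where it was at the start of the episode above 0.03 m).
It fails at once if the dish of paper clips is shifted by more than 30 mm or tipped (distance of clip_dish from where it was at the start of the episode above 0.03 m or angle between clip_dish's own z axis and vertical above 0.2 rad).
It also fails if it takes over 106 s, if anything falls off the work surface, if the arm or the gripper's body presses on something with over 40 N, if the wrist force passes 120 N, or if a joint passes its speed limit or range.

## Robot

A 6-joint arm with a two-finger parallel gripper is mounted at the origin on the work surface; the furniture and walls round the work are solid. World frame = base frame: x ahead of the robot, y to its left, z up, the work surface at z = 0. Lengths are in m, angles in degrees, forces in N, time in s.
With the tool pointing down it reaches from about 0.3 to 0.75 m from the base axis. Payload 8.5 kg.
Tool frame: the origin (TCP) lies at the very end of the fingers, on their centre line; the grasp point (between the pads) lies 19 mm behind it (env.hold_point_z is the distance from the TCP to the grasp point, in m); z points along the fingers, y is the line along which they close (so a half turn about z gives the same grasp; the last joint's range is limited). The gripper opens to 85 mm and grips with 20 to 120 N. Pads are 22 mm wide; open, the fingers measure 114 mm over their backs; the gripper's body (76 mm by 85 mm) begins 54 mm behind the grasp point. The pads swing forward as they close: fully open they stand 13 mm farther back than shut.
Start: joints at [60.086, 21.807, 74.336, -0, 83.858, -12.336], TCP at [0.166, 0.524, 0.231] pointing down, gripper open.
Joint ranges: [-178.18, 178.18], [-50.72, 133.34], [12.68, 142.11], [-81.47, 261.47], [9.98, 163.14], [-165.26, 165.26]. Speed limits (degrees/s): [136.94, 136.94, 180, 180, 180, 180].

## Interface

Orientations are given as a 3x3 rotation matrix whose columns are the frame's x, y, z axes.
In Python, from rig import env, optics gives the robot as it stands.
- The arm moves only by the shell command python3 -m jog 'ROWS' [OPENING] [FORCE]. ROWS is JSON, a list of rows, each an object with "linear": the shift along the tool's x, y, z in units of 40 mm (1.0 is 40 mm), a list of three; "roll": the turn about the tool's z in units of 5 degrees (1.0 is 5 degrees). A call has 1 to 12 rows; each row shifts and turns the commanded pose from where the row before left it, along the tool's axes as they then stand; what a row does not reach is not made up. A row lasts 1/12 s, in which the tool goes at most 41.7 mm and 7.16 degrees, less where a joint would pass 70% of its speed; a pose out of reach is approached as far as the arm can. A call is refused whole if a number of a shift passes 1 or a number of a turn 1, either way. A call with a gripper value outside its range is refused whole. OPENING is the opening, from -1 (shut) to 1 (fully open), set as the call begins (- or left out, the last holds). The fingers move at their own pace and stop on an object; FORCE is the grip in N (left out, the last holds). Time passes only in rows, so rows that do not move let the fingers close. It gives the time, the measured TCP pose, the force, the opening and the grip force at its end, in the units of the state.
- env.observe(): the state, without advancing time (a new reading comes with each control period).
- optics.get_image(name): name is "scene" or "top"; returns the picture (480x640x3 uint8, red, green, blue); there is no depth.
- optics.calibration(name): a dict with "fov_y" (degrees; the focal length in pixels is half the picture's height over the tangent of half this angle, whatever the lens; pixels are square), "cx", "cy" (the principal point, pixels), "D" ([k1, k2, p1, p2, k3] as OpenCV has them; the pictures are not rectified), "T" (4x4, takes a point from camera to world coordinates). Camera axes: x right, y down, z forward; pixel columns grow to the right and rows downward; lengths in m; the calibration is good to about 2 mm. A picture is of the moment at which its call begins. calibration takes no time and is no camera call.
- env.close_job(): hands the job in; it is judged then, once.
The state is a dict: "time_s": time; "q": joint angles; "qvel": joint speeds; "joint_efforts": joint torques, N m; "position": TCP position; "tool_rot": TCP orientation; "ft_force": force on the tool from outside, world axes, zero at the start; "wrist_torque": the same for the moment, N m; "grip_width": finger opening in m; "gripper_force": force on a finger pad.
Only numpy, scipy, OpenCV 4.12 (cv2) and the standard library are available. Lean on these libraries where they do the work, as an engineer would, in place of code of your own. Each camera call takes 0.05 s, during which the arm holds its last target. There are 200 camera calls.

## Working session

There is one attempt and no reset: what is moved stays moved. The work goes in short steps, Python scripts to look and compute and a shell command to move; the robot and the scene stay as the last step left them, time stands still between calls to the robot, and variables do not carry over. Pictures are saved under pics/ and viewed, at most 15 in all, crops included, and the job is handed in when it is done.

```bash
mkdir -p pics; ls
python3 - <<'E'
from rig import env, optics
import cv2,numpy as np
for n in("scene","top"):
    im=optics.get_image(n); cv2.imwrite(f"pics/{n}0.png",im[:,:,::-1]); c=optics.calibration(n); print(n,c["fov_y"],c["cx"],c["cy"],c["D"],np.round(c["T"],3).tolist())
s=env.observe(); print(s["time_s"],s["position"],np.round(s["tool_rot"],3).tolist(),s["grip_width"],env.hold_point_z)
E
```

```text
pics
scene 56.58453313549022 315.4133319120718 238.94237150178537 [0.01839054 0.         0.         0.         0.        ] [[0.793, -0.294, 0.534, -0.174], [-0.609, -0.406, 0.681, -0.81], [0.016, -0.865, -0.501, 0.639], [0.0, 0.0, 0.0, 1.0]]
top 55.85934387449302 325.2890137824201 241.30599483620966 [0.02449319 0.         0.         0.         0.        ] [[0.011, -0.999, 0.053, 0.373], [-1.0, -0.01, 0.021, -0.018], [-0.021, -0.053, -0.998, 1.255], [0.0, 0.0, 0.0, 1.0]]
0.1 [0.16599655 0.52408823 0.23078793] [[-0.953, 0.302, -0.001], [0.302, 0.953, -0.001], [0.0, -0.001, -1.0]] 0.08551951482431892 0.0187
```

View pics/top0.png

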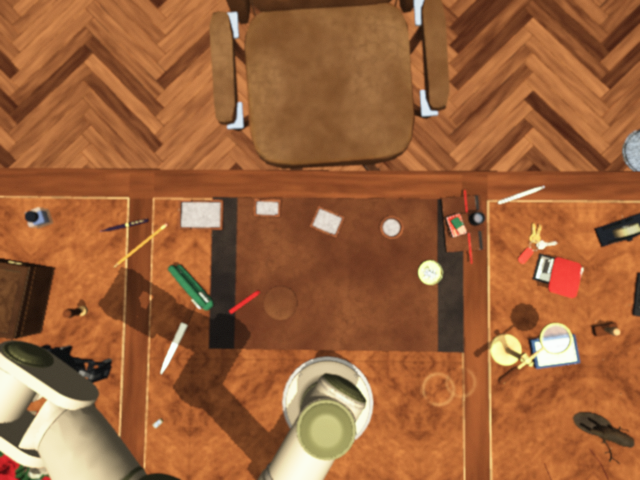

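View pics/scene0.png

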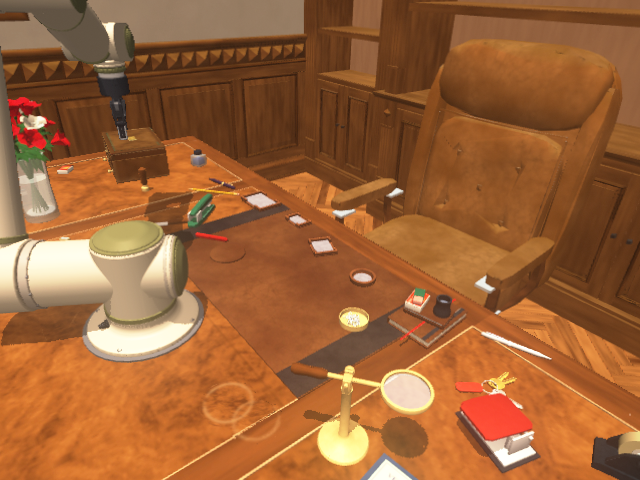

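```bash
cat > h.py <<'E'
import cv2,numpy as np
from rig import env,optics
def cam(n):
    c=optics.calibration(n); f=240/np.tan(np.radians(c["fov_y"]/2))
    return np.array([[f,0,c["cx"]],[0,f,c["cy"]],[0,0,1]]),np.array(c["D"]),np.array(c["T"])
def ray(n,uv):
    K,D,T=cam(n); p=cv2.undistortPoints(np.array(uv,float).reshape(-1,1,2),K,D)[:,0]
    d=np.c_[p,np.ones(len(p))]@T[:3,:3].T
    return T[:3,3],d
def onz(n,uv,z):
    o,d=ray(n,uv); return o+d*((z-o[2])/d[:,2])[:,None]
def proj(n,P):
    K,D,T=cam(n); Ti=np.linalg.inv(T)
    return cv2.projectPoints(np.array(P,float).reshape(-1,1,3),cv2.Rodrigues(Ti[:3,:3])[0],Ti[:3,3],K,D)[0][:,0]
def crop(n,im,x0,y0,w,h,s,name):
    cv2.imwrite("pics/"+name,cv2.resize(im[y0:y0+h,x0:x0+w][:,:,::-1],None,fx=s,fy=s,interpolation=cv2.INTER_CUBIC))
E
cat > a.py <<'E'
from h import *
t=cv2.imread("pics/top0.png")[:,:,::-1]; s=cv2.imread("pics/scene0.png")[:,:,::-1]
a=cv2.resize(t[180:290,415:505],None,fx=5,fy=5,interpolation=cv2.INTER_CUBIC)
b=cv2.resize(s[270:360,380:480],None,fx=3.5,fy=5,interpolation=cv2.INTER_CUBIC)
b=cv2.resize(s[275:355,385:475],None,fx=3.8,fy=3.8,interpolation=cv2.INTER_CUBIC)
o=np.zeros((550,800,3),np.uint8); o[:a.shape[0],:a.shape[1]]=a; o[:b.shape[0],455:455+b.shape[1]]=b
cv2.imwrite("pics/z0.png",o[:,:,::-1])
hsv=cv2.cvtColor(t,cv2.COLOR_RGB2HSV)
m=((hsv[...,1]<70)&(hsv[...,2]>120)).astype(np.uint8)
# felt in trays
n,l,st,ce=cv2.connectedComponentsWithStats(m)
for i in range(1,n):
    x,y,w,h,A=st[i]
    if A>60 and 175<x<460 and 190<y<300:
        cnt,_=cv2.findContours((l==i).astype(np.uint8),cv2.RETR_EXTERNAL,cv2.CHAIN_APPROX_NONE)
        P=onz("top",cnt[0].reshape(-1,2),.004)[:,:2]
        r=cv2.minAreaRect((P*1000).astype(np.float32)); c=onz("top",[ce[i]],.004)[0]
        print(A,ce[i].round(1),"cent",(c*1000).round(1),"rect",np.round(r[0],1),np.round(r[1],1),round(r[2],1))
E
python3 a.py
```

```text
275 [266.7 207.8] cent [531.4 172.5   4. ] rect [532.3 173. ] [36.4 58.8] 0.5
967 [200.1 214.1] cent [512.1 357.9   4. ] rect [512.4 358.2] [ 67.2 106.9] 0.6
442 [326.6 221.3] cent [495.4   5.1   4. ] rect [495.2   5. ] [67.8 50.8] 67.2
229 [391.  227.1] cent [ 481.  -172.8    4. ] rect [ 481.2 -172.8] [44.4 44. ] 0.3
341 [429.2 272. ] cent [ 358.4 -277.6    4. ] rect [ 359.2 -277.6] [53.6 56.4] 45.4
```

View pics/z0.png

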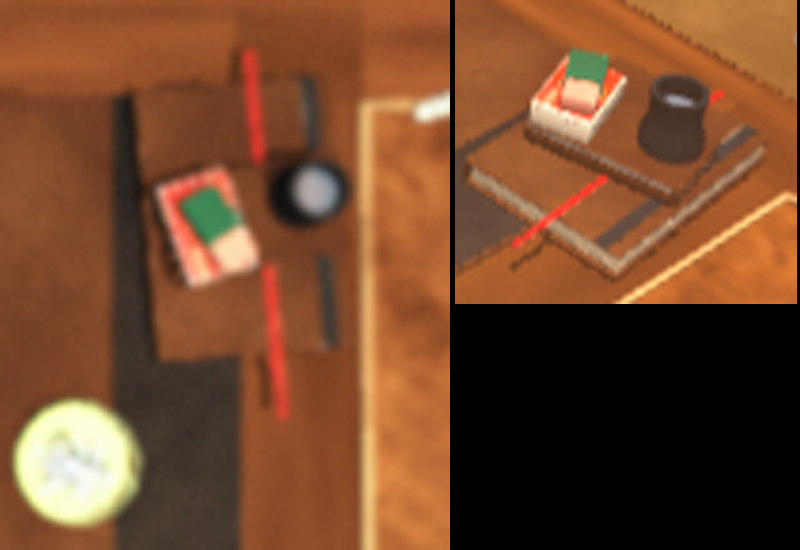

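```bash
cat >> h.py <<'E'
def plan(x,y,z=None,phi=None):
    "roll first (units), then shift in the turned tool frame (units of 40 mm)"
    s=env.observe(); R=np.array(s["tool_rot"]); p=np.array(s["position"])
    cur=np.degrees(np.arctan2(R[1,1],R[0,1])); r=0 if phi is None else (cur-phi+90)%180-90
    a=np.radians(-r); c,si=np.cos(a),np.sin(a); R=np.array([[c,-si,0],[si,c,0],[0,0,1]])@R
    d=R.T@(np.array([x,y,p[2] if z is None else z])-p)/.04
    print("phi",cur.round(1),"q1,q6",np.round(np.array(s["q"])[[0,5]],0),"ROLL",round(r/5,2),"SHIFT",d.round(2),"n",np.linalg.norm(d).round(2))
E
cat > b.py <<'E'
from h import *
T=lambda c:[[415+u/5,180+v/5] for u,v in c]
S=lambda c:[[385+(u-455)/3.8,275+v/3.8] for u,v in c]
mt=[(155,187),(232,165),(260,262),(190,285)]; et=[(180,203),(215,187),(258,258),(228,275)]
print("match T",(onz("top",T(mt),.044)*1000).round(0)[:,:2].tolist())
print("eraser T",(onz("top",T(et),.057)*1000).round(0)[:,:2].tolist())
print("match S",(onz("scene",S([(578,62),(627,75),(592,125),(531,98)]),.044)*1000).round(0)[:,:2].tolist())
print("eraser S",(onz("scene",S([(573,50),(608,53),(600,93),(562,88)]),.057)*1000).round(0)[:,:2].tolist())
print("loupe T lens/outer",(onz("top",T([(316,192),(308,190)]),.068)*1000).round(0)[:,:2].tolist())
print("loupe S top",(onz("scene",S([(681,93)]),.068)*1000).round(0)[:,:2].tolist(),"base",(onz("scene",S([(672,143)]),.030)*1000).round(0)[:,:2].tolist())
print("card S top front edge",(onz("scene",S([(527,122),(678,190)]),.030)*1000).round(0)[:,:2].tolist())
print("notebook top T",(onz("top",T([(135,88),(155,360),(318,82)]),.016)*1000).round(0)[:,:2].tolist())
for n,uv,z in (("card_tray",(261,201),.004),("eraser_tray",(298.5,219.5),.004),("match_tray",(322,246),.004),("dish",(362.5,277),.008)): print(n,(onz("scene",[uv],z)*1000).round(0)[0,:2])
plan(.49,-.42,.2,0)
E
python3 b.py
```

```text
match T [[505.0, -314.0], [517.0, -355.0], [465.0, -369.0], [453.0, -332.0]]
eraser T [[495.0, -324.0], [504.0, -342.0], [466.0, -364.0], [457.0, -349.0]]
match S [[502.0, -319.0], [516.0, -344.0], [464.0, -363.0], [455.0, -326.0]]
eraser S [[494.0, -320.0], [508.0, -334.0], [476.0, -356.0], [462.0, -341.0]]
loupe T lens/outer [[500.0, -391.0], [501.0, -387.0]]
loupe S top [[499.0, -391.0]] base [[503.0, -390.0]]
card S top front edge [[451.0, -328.0], [474.0, -417.0]]
notebook top T [[562.0, -310.0], [413.0, -320.0], [566.0, -409.0]]
card_tray [510. 358.]
eraser_tray [533. 178.]
match_tray [494.  12.]
dish [ 479. -169.]
phi 72.4 q1,q6 [ 60. -12.] ROLL 14.48 SHIFT [-23.6    8.1    0.75] n 24.97
```

```bash
R='{"linear":[0,0,0],"roll":0.965}'; python3 -m jog '[{"linear":[0,0,0],"roll":0.965},{"linear":[0,0,0],"roll":0.965},{"linear":[0,0,0],"roll":0.965},{"linear":[0,0,0],"roll":0.965},{"linear":[0,0,0],"roll":0.965},{"linear":[0,0,0],"roll":0.965},{"linear":[0,0,0],"roll":0.965},{"linear":[0,0,0],"roll":0.965},{"linear":[0,0,0],"roll":0.965},{"linear":[0,0,0],"roll":0.965},{"linear":[0,0,0],"roll":0.965},{"linear":[0,0,0],"roll":0.965}]' 1 25; python3 -c "
from h import *
plan(.42,.1,.2,14.5);plan(.5,-.39,.15,14.5)"
```

```text
time_s: 1.1
position: [0.166, 0.5241, 0.2309]
tool_rot: [[-0.247, 0.969, -0.0], [0.969, 0.247, -0.001], [-0.001, -0.001, -1.0]]
ft_force: [-0.7, 0.2, 1.4]
grip_width: 0.0856
gripper_force: 0.0
phi 14.3 q1,q6 [60. 46.] ROLL -0.04 SHIFT [-11.85   3.49   0.78] n 12.38
phi 14.3 q1,q6 [60. 46.] ROLL -0.04 SHIFT [-24.21   2.36   2.04] n 24.41
```

```bash
python3 -m jog '[{"linear":[-0.98,0.29,0.05]},{"linear":[-0.98,0.29,0.05]},{"linear":[-0.98,0.29,0.05]},{"linear":[-0.98,0.29,0.05]},{"linear":[-0.98,0.29,0.05]},{"linear":[-0.98,0.29,0.05]},{"linear":[-0.98,0.29,0.05]},{"linear":[-0.98,0.29,0.05]},{"linear":[-0.98,0.29,0.05]},{"linear":[-0.98,0.29,0.05]},{"linear":[-0.98,0.29,0.05]},{"linear":[-0.98,0.29,0.05]}]' 
python3 -m jog '[{"linear":[-0.97,-0.1,0.1]},{"linear":[-0.97,-0.1,0.1]},{"linear":[-0.97,-0.1,0.1]},{"linear":[-0.97,-0.1,0.1]},{"linear":[-0.97,-0.1,0.1]},{"linear":[-0.97,-0.1,0.1]},{"linear":[-0.97,-0.1,0.1]},{"linear":[-0.97,-0.1,0.1]},{"linear":[-0.97,-0.1,0.1]},{"linear":[-0.97,-0.1,0.1]},{"linear":[-0.97,-0.1,0.1]},{"linear":[0,0,0]}]' ; python3 -c "
from h import *
plan(.5,-.39,.1,14.5)"
```

```text
phi 14.3 q1,q6 [60. 46.] ROLL -0.04 SHIFT [-24.21   2.36   3.29] n 24.55invalid input
invalid input
```

```bash
python3 -m jog '[{"linear":[-0.98,0.29,0.05],"roll":0},{"linear":[-0.98,0.29,0.05],"roll":0},{"linear":[-0.98,0.29,0.05],"roll":0},{"linear":[-0.98,0.29,0.05],"roll":0},{"linear":[-0.98,0.29,0.05],"roll":0},{"linear":[-0.98,0.29,0.05],"roll":0},{"linear":[-0.98,0.29,0.05],"roll":0},{"linear":[-0.98,0.29,0.05],"roll":0},{"linear":[-0.98,0.29,0.05],"roll":0},{"linear":[-0.98,0.29,0.05],"roll":0},{"linear":[-0.98,0.29,0.05],"roll":0},{"linear":[-0.98,0.29,0.05],"roll":0}]' && 
python3 -m jog '[{"linear":[-0.97,-0.1,0.1],"roll":0},{"linear":[-0.97,-0.1,0.1],"roll":0},{"linear":[-0.97,-0.1,0.1],"roll":0},{"linear":[-0.97,-0.1,0.1],"roll":0},{"linear":[-0.97,-0.1,0.1],"roll":0},{"linear":[-0.97,-0.1,0.1],"roll":0},{"linear":[-0.97,-0.1,0.1],"roll":0},{"linear":[-0.97,-0.1,0.1],"roll":0},{"linear":[-0.97,-0.1,0.1],"roll":0},{"linear":[-0.97,-0.1,0.1],"roll":0},{"linear":[-0.97,-0.1,0.1],"roll":0},{"linear":[0,0,0],"roll":0}]' ; python3 -c "
from h import *
plan(.5,-.39,.1,14.5)"
```

```text
time_s: 2.1
position: [0.4193, 0.1018, 0.2072]
tool_rot: [[-0.25, 0.968, -0.0], [0.968, 0.25, 0.0], [0.0, -0.0, -1.0]]
ft_force: [0.4, 0.5, 0.7]
grip_width: 0.0856
gripper_force: 0.0
time_s: 3.1
position: [0.483, -0.3263, 0.1615]
tool_rot: [[-0.246, 0.969, -0.001], [0.969, 0.246, -0.001], [-0.001, -0.001, -1.0]]
ft_force: [0.0, 0.0, -1.2]
grip_width: 0.0854
gripper_force: 0.0
phi 14.3 q1,q6 [-46. -60.] ROLL -0.05 SHIFT [-1.65  0.01  1.54] n 2.25
```

```bash
python3 -m jog '[{"linear":[-0.82,0,0],"roll":-0.05},{"linear":[-0.82,0,0],"roll":0},{"linear":[0,0,0.8],"roll":0},{"linear":[0,0,0.8],"roll":0},{"linear":[0,0,0.7],"roll":0},{"linear":[0,0,0.4],"roll":0},{"linear":[0,0,0.26],"roll":0},{"linear":[0,0,0],"roll":0},{"linear":[0,0,0],"roll":0}]' && python3 -c "
from h import *
plan(.5,-.39,.043,14.5)
im=optics.get_image('scene');crop('scene',im,370,220,130,130,4,'g1.png')"
```

```text
time_s: 3.85
position: [0.5, -0.3839, 0.0453]
tool_rot: [[-0.255, 0.967, 0.0], [0.967, 0.255, -0.0], [-0.0, 0.0, -1.0]]
ft_force: [-0.2, -0.2, 0.7]
grip_width: 0.0855
gripper_force: 0.0
phi 14.8 q1,q6 [-48. -63.] ROLL 0.06 SHIFT [-0.15 -0.04  0.06] n 0.16
```

View pics/g1.png

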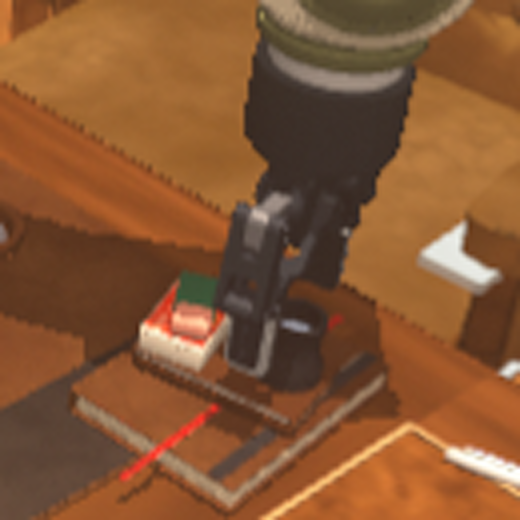

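```bash
python3 -m jog '[{"linear":[-0.18,-0.03,0.04],"roll":0},{"linear":[0,0,0],"roll":0},{"linear":[0,0,0],"roll":0}]' && python3 -m jog '[{"linear":[0,0,0],"roll":0},{"linear":[0,0,0],"roll":0},{"linear":[0,0,0],"roll":0},{"linear":[0,0,0],"roll":0},{"linear":[0,0,0],"roll":0},{"linear":[0,0,0],"roll":0},{"linear":[0,0,0],"roll":0},{"linear":[0,0,0],"roll":0}]' -1 25
```

```text
time_s: 4.15
position: [0.5007, -0.3918, 0.0441]
tool_rot: [[-0.255, 0.967, 0.001], [0.967, 0.255, -0.001], [-0.001, 0.001, -1.0]]
ft_force: [0.1, -0.0, 0.4]
grip_width: 0.0855
gripper_force: 0.0
time_s: 4.82
position: [0.5006, -0.3912, 0.0435]
tool_rot: [[-0.255, 0.967, 0.0], [0.967, 0.255, -0.0], [-0.0, 0.0, -1.0]]
ft_force: [0.0, 0.0, 1.6]
grip_width: 0.0332
gripper_force: 25.0
```

```bash
python3 -m jog '[{"linear":[0,0,-0.2],"roll":0},{"linear":[0,0,-0.4],"roll":0},{"linear":[0,0,-0.6],"roll":0},{"linear":[0,0,-0.6],"roll":0},{"linear":[0,0,-0.4],"roll":0},{"linear":[0,0,0],"roll":0}]' && python3 -c "
from h import *
plan(.481,-.173,.05)"
```

```text
time_s: 5.32
position: [0.5014, -0.392, 0.1354]
tool_rot: [[-0.255, 0.967, 0.004], [0.967, 0.255, -0.005], [-0.006, 0.003, -1.0]]
ft_force: [-1.5, 0.9, -0.7]
grip_width: 0.0328
gripper_force: 25.0
phi 14.8 q1,q6 [-49. -63.] ROLL 0.0 SHIFT [5.44 0.9  2.11] n 5.9
```

```bash
python3 -m jog '[{"linear":[0.5,0.08,0],"roll":0},{"linear":[0.8,0.14,0],"roll":0},{"linear":[0.9,0.15,0],"roll":0},{"linear":[0.9,0.15,0],"roll":0},{"linear":[0.9,0.15,0],"roll":0},{"linear":[0.8,0.14,0.5],"roll":0},{"linear":[0.6,0.08,0.8],"roll":0},{"linear":[0,0,0.6],"roll":0},{"linear":[0,0,0.2],"roll":0},{"linear":[0,0,0],"roll":0},{"linear":[0,0,0],"roll":0}]' && python3 -c "
from h import *
plan(.481,-.173,.0175)
im=optics.get_image('scene');crop('scene',im,310,210,110,110,5,'g2.png')"
```

```text
time_s: 6.23
position: [0.4802, -0.174, 0.0476]
tool_rot: [[-0.254, 0.967, 0.0], [0.967, 0.254, -0.0], [-0.0, 0.0, -1.0]]
ft_force: [0.2, 0.2, -0.3]
grip_width: 0.0328
gripper_force: 25.1
phi 14.7 q1,q6 [-33. -48.] ROLL 0.0 SHIFT [0.02 0.03 0.75] n 0.75
```

View pics/g2.png

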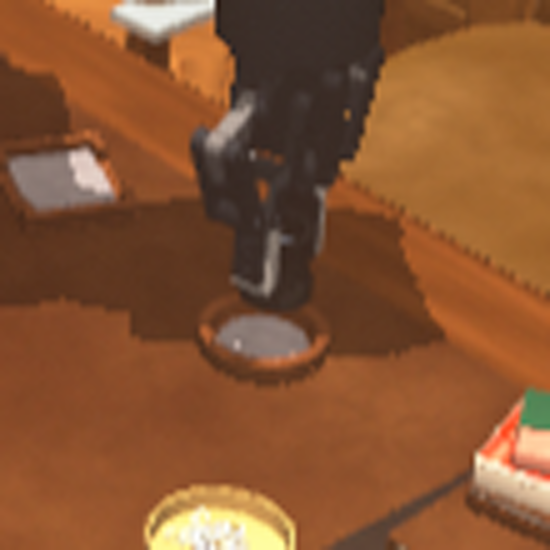

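```bash
python3 -m jog '[{"linear":[0,0,0.3],"roll":0},{"linear":[0,0,0.2],"roll":0},{"linear":[0,0,0.1],"roll":0},{"linear":[0,0,0.06],"roll":0},{"linear":[0,0,0.05],"roll":0},{"linear":[0,0,0],"roll":0},{"linear":[0,0,0],"roll":0}]'
```

```text
time_s: 6.87
position: [0.48, -0.1733, 0.0192]
tool_rot: [[-0.255, 0.967, 0.0], [0.967, 0.255, -0.0], [-0.0, 0.0, -1.0]]
ft_force: [0.7, 0.2, -0.7]
grip_width: 0.0329
gripper_force: 25.1
```

```bash
python3 -m jog '[{"linear":[0,0,0.03],"roll":0},{"linear":[0,0,0],"roll":0},{"linear":[0,0,0],"roll":0}]'; python3 -m jog '[{"linear":[0,0,0.03],"roll":0},{"linear":[0,0,0],"roll":0},{"linear":[0,0,0],"roll":0}]'
```

```text
time_s: 7.12
position: [0.4799, -0.1732, 0.0178]
tool_rot: [[-0.255, 0.967, 0.0], [0.967, 0.255, -0.0], [-0.0, 0.0, -1.0]]
ft_force: [0.2, -0.6, -1.0]
grip_width: 0.0329
gripper_force: 25.1
time_s: 7.37
position: [0.48, -0.1732, 0.017]
tool_rot: [[-0.255, 0.967, 0.001], [0.967, 0.255, -0.0], [-0.0, 0.0, -1.0]]
ft_force: [-1.8, 0.6, 5.3]
grip_width: 0.0331
gripper_force: 25.7
```

```bash
python3 -m jog '[{"linear":[0,0,0],"roll":0},{"linear":[0,0,0],"roll":0},{"linear":[0,0,0],"roll":0},{"linear":[0,0,0],"roll":0},{"linear":[0,0,-0.3],"roll":0},{"linear":[0,0,-0.6],"roll":0},{"linear":[0,0,-0.9],"roll":0},{"linear":[0,0,-0.9],"roll":0},{"linear":[0,0,0],"roll":0}]' 0.2 && python3 -c "
from h import *
plan(.481,-.346,.1,-59)
im=optics.get_image('scene');crop('scene',im,330,240,150,110,5,'g3.png')"
```

```text
time_s: 8.12
position: [0.4822, -0.1746, 0.1305]
tool_rot: [[-0.255, 0.967, 0.009], [0.967, 0.255, -0.006], [-0.008, 0.007, -1.0]]
ft_force: [1.3, 0.2, 0.7]
grip_width: 0.0511
gripper_force: 0.0
phi 14.8 q1,q6 [-33. -48.] ROLL 14.76 SHIFT [-2.23  3.65  0.81] n 4.35
```

View pics/g3.png

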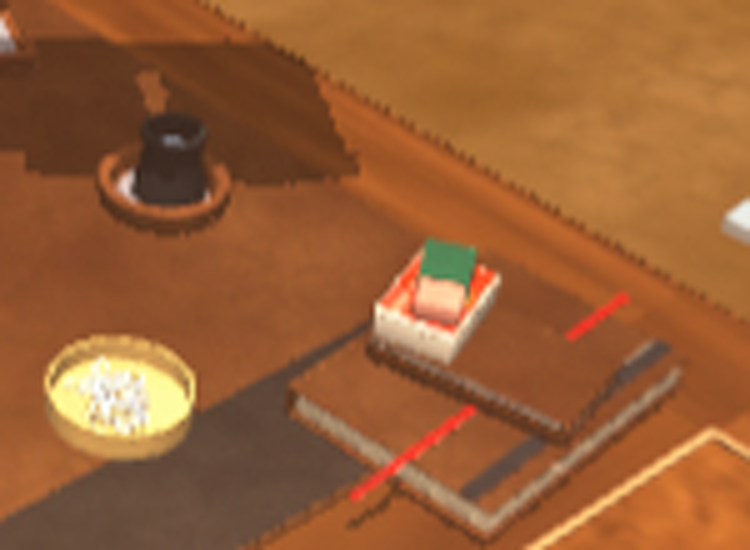

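```bash
python3 -c "
from h import *
S=lambda c:[[330+u/5,240+v/5] for u,v in c]
print((onz('scene',S([(428,238),(477,246),(463,293),(415,286)]),.057)*1000).round(0)[:,:2].tolist())
print((onz('scene',S([(425,242),(499,272),(450,334),(377,308)]),.044)*1000).round(0)[:,:2].tolist())
print((onz('scene',S([(370,342),(568,432),(668,346)]),.030)*1000).round(0)[:,:2].tolist())
t=cv2.imread('pics/top0.png');hsv=cv2.cvtColor(t,cv2.COLOR_BGR2HSV)[215:240,440:475]
m=cv2.inRange(hsv,(45,80,30),(90,255,255));c=np.argwhere(m).mean(0);print(m.sum()/255,(onz('top',[[440+c[1],215+c[0]]],.057)*1000).round(0))
"
```

```text
[[495.0, -318.0], [508.0, -335.0], [477.0, -354.0], [464.0, -338.0]]
[[506.0, -308.0], [516.0, -343.0], [465.0, -359.0], [453.0, -328.0]]
[[448.0, -331.0], [470.0, -420.0], [550.0, -410.0]]
66.0 [[ 490. -338.   57.]]
```

```bash
python3 -m jog '[{"linear":[0,0,0],"roll":0.985},{"linear":[0,0,0],"roll":0.985},{"linear":[0,0,0],"roll":0.985},{"linear":[0,0,0],"roll":0.985},{"linear":[0,0,0],"roll":0.985},{"linear":[0,0,0],"roll":0.985},{"linear":[0,0,0],"roll":0.985},{"linear":[0,0,0],"roll":0.985},{"linear":[0,0,0],"roll":0.985},{"linear":[0,0,0],"roll":0.985},{"linear":[0,0,0],"roll":0.985},{"linear":[0,0,0],"roll":0.985}]' && python3 -m jog '[{"linear":[0,0,0],"roll":0.985},{"linear":[0,0,0],"roll":0.985},{"linear":[0,0,0],"roll":0.985},{"linear":[-0.5,0.85,0],"roll":0},{"linear":[-0.5,0.85,0],"roll":0},{"linear":[-0.5,0.85,0],"roll":0},{"linear":[-0.5,0.8,0],"roll":0},{"linear":[0,0,0.4],"roll":0},{"linear":[0,0,0],"roll":0},{"linear":[0,0,0],"roll":0}]' 0.2; python3 -c "
from h import *
plan(.482,-.342,.046,-59)"
```

```text
time_s: 9.17
position: [0.4794, -0.1729, 0.1233]
tool_rot: [[0.702, 0.712, -0.002], [0.712, -0.702, 0.001], [-0.0, -0.002, -1.0]]
ft_force: [0.4, 0.7, 0.5]
grip_width: 0.051
gripper_force: 0.0
time_s: 10.0
position: [0.4792, -0.3283, 0.1069]
tool_rot: [[0.858, 0.513, -0.003], [0.513, -0.858, 0.003], [-0.001, -0.004, -1.0]]
ft_force: [-0.1, 0.9, 0.2]
grip_width: 0.0512
gripper_force: 0.0
phi -59.1 q1,q6 [-46.  13.] ROLL -0.02 SHIFT [-0.12  0.33  1.52] n 1.56
```

```bash
python3 -m jog '[{"linear":[-0.12,0.35,0.5],"roll":0},{"linear":[0,0,0.5],"roll":0},{"linear":[0,0,0],"roll":0},{"linear":[0,0,0],"roll":0},{"linear":[0,0,0],"roll":0}]' && python3 -c "
from h import *
plan(.482,-.342,.046,-59)
im=optics.get_image('scene');crop('scene',im,380,210,110,110,5,'g4.png')"
```

```text
time_s: 10.42
position: [0.4836, -0.3431, 0.0698]
tool_rot: [[0.857, 0.514, 0.001], [0.514, -0.857, -0.001], [0.0, 0.001, -1.0]]
ft_force: [-0.8, -0.3, 0.6]
grip_width: 0.051
gripper_force: 0.0
phi -59.0 q1,q6 [-47.  12.] ROLL -0.01 SHIFT [-0.02 -0.04  0.59] n 0.6
```

View pics/g4.png

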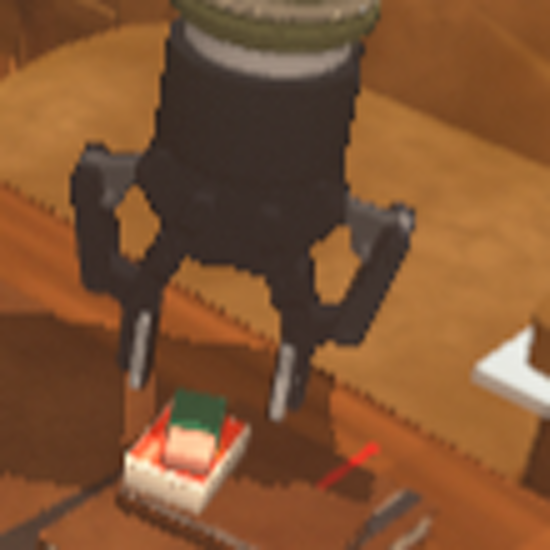

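```bash
python3 -c "
from h import *
S=lambda c:[[380+u/5,210+v/5] for u,v in c]
for z in(.07,.075): print((onz('scene',S([(137,385),(280,415)]),z)*1000).round(0)[:,:2].tolist())
print((onz('scene',S([(176,390),(226,396),(213,445),(165,436)]),.057)*1000).round(0)[:,:2].tolist())
print(proj('scene',[[.4836,-.3431,.074]])-[380,210])"
```

```text
[[467.0, -317.0], [500.0, -368.0]]
[[462.0, -321.0], [494.0, -372.0]]
[[493.0, -319.0], [508.0, -335.0], [476.0, -355.0], [464.0, -338.0]]
[[41.96931979 78.6423632 ]]
```

```bash
python3 -m jog '[{"linear":[0.08,-0.08,0.2],"roll":0},{"linear":[0,0,0.2],"roll":0},{"linear":[0,0,0.1],"roll":0},{"linear":[0,0,0.07],"roll":0},{"linear":[0,0,0],"roll":0},{"linear":[0,0,0],"roll":0}]' && python3 -m jog '[{"linear":[0,0,0],"roll":0},{"linear":[0,0,0],"roll":0},{"linear":[0,0,0],"roll":0},{"linear":[0,0,0],"roll":0},{"linear":[0,0,0],"roll":0},{"linear":[0,0,0],"roll":0},{"linear":[0,0,0],"roll":0}]' -1 20
```

```text
time_s: 10.97
position: [0.4841, -0.3394, 0.0456]
tool_rot: [[0.858, 0.513, -0.0], [0.513, -0.858, 0.0], [-0.0, -0.0, -1.0]]
ft_force: [0.0, -1.2, 0.1]
grip_width: 0.0513
gripper_force: 0.0
time_s: 11.55
position: [0.4843, -0.3395, 0.046]
tool_rot: [[0.858, 0.513, 0.0], [0.513, -0.858, -0.001], [0.0, 0.001, -1.0]]
ft_force: [-0.5, -0.3, 3.8]
grip_width: 0.0218
gripper_force: 20.5
```

```bash
python3 -m jog '[{"linear":[0,0,-0.15],"roll":0},{"linear":[0,0,-0.4],"roll":0},{"linear":[0,0,-0.6],"roll":0},{"linear":[0,0,-0.6],"roll":-0.9},{"linear":[0,0,0],"roll":-1},{"linear":[0,0,0],"roll":-1},{"linear":[0,0,0],"roll":-1},{"linear":[0,0,0],"roll":-1},{"linear":[0,0,0],"roll":-1},{"linear":[0,0,0],"roll":-1},{"linear":[0,0,0],"roll":-1},{"linear":[0,0,0],"roll":-1}]' && python3 -m jog '[{"linear":[0,0,0],"roll":-1},{"linear":[0,0,0],"roll":-1},{"linear":[0,0,0],"roll":-0.9},{"linear":[0,0,0],"roll":0},{"linear":[0,0,0],"roll":0}]' && python3 -c "
from h import *
plan(.532,.173,.04,0)
im=optics.get_image('scene');crop('scene',im,380,210,110,110,5,'g5.png')"
```

```text
time_s: 12.55
position: [0.484, -0.3391, 0.1158]
tool_rot: [[0.248, 0.969, -0.0], [0.969, -0.248, 0.0], [0.0, -0.001, -1.0]]
ft_force: [0.4, 0.3, -0.5]
grip_width: 0.0213
gripper_force: 20.1
time_s: 12.97
position: [0.4841, -0.3392, 0.1158]
tool_rot: [[0.004, 1.0, -0.0], [1.0, -0.004, 0.0], [0.0, -0.0, -1.0]]
ft_force: [-0.5, -0.5, -0.5]
grip_width: 0.0217
gripper_force: 20.1
phi -0.2 q1,q6 [-46. -46.] ROLL -0.05 SHIFT [12.8  1.2  1.9] n 13.0
```

View pics/g5.png

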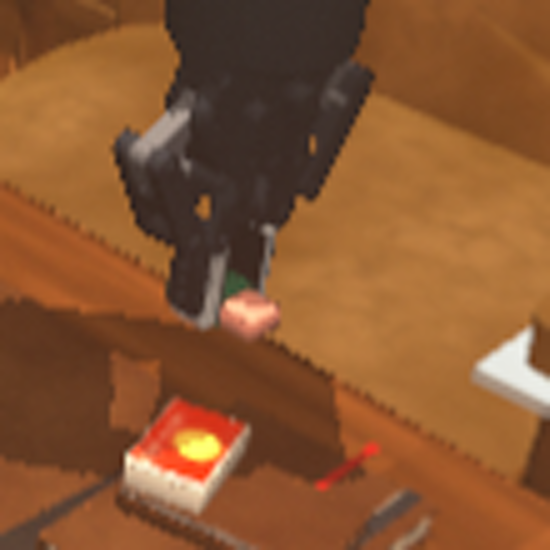

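```bash
python3 -c "
from h import *
S=lambda c:[[380+u/5,210+v/5] for u,v in c]
print((onz('scene',S([(232,335),(250,339),(278,322)]),.114)*1000).round(0)[:,:2].tolist())
print((onz('scene',S([(220,305),(248,316),(278,308)]),.127)*1000).round(0)[:,:2].tolist())
print(proj('scene',[[.473,-.362,.114],[.495,-.362,.114],[.473,-.362,.127],[.495,-.362,.127]])*5-[1900,1050])"
```

```text
[[476.0, -355.0], [479.0, -361.0], [499.0, -360.0]]
[[472.0, -349.0], [475.0, -361.0], [490.0, -364.0]]
[[241.54717213 345.51590129]
 [276.52822244 327.38846879]
 [246.10970427 319.27827894]
 [281.2831411  301.35540073]]
```

```bash
python3 -m jog '[{"linear":[0.5,0.05,0],"roll":0},{"linear":[0.95,0.09,0],"roll":0},{"linear":[0.95,0.09,0],"roll":0},{"linear":[0.95,0.09,0],"roll":0},{"linear":[0.95,0.09,0],"roll":0},{"linear":[0.95,0.09,0],"roll":0},{"linear":[0.95,0.09,0],"roll":0},{"linear":[0.95,0.09,0],"roll":0},{"linear":[0.95,0.09,0],"roll":0},{"linear":[0.95,0.09,0],"roll":0},{"linear":[0.95,0.09,0],"roll":0},{"linear":[0.95,0.09,0],"roll":0}]' && python3 -m jog '[{"linear":[0.95,0.09,0],"roll":0},{"linear":[0.8,0.07,0],"roll":0},{"linear":[0,0,0.9],"roll":0},{"linear":[0,0,0.7],"roll":0},{"linear":[0,0,0.3],"roll":0},{"linear":[0,0,0],"roll":0},{"linear":[0,0,0],"roll":0}]' && python3 -c "
from h import *
plan(.532,.173,.006,0)
im=optics.get_image('scene');crop('scene',im,250,160,100,100,5,'g6.png')"
```

```text
time_s: 14.02
position: [0.5264, 0.1005, 0.1159]
tool_rot: [[0.004, 1.0, 0.0], [1.0, -0.004, -0.0], [-0.0, 0.0, -1.0]]
ft_force: [0.1, -1.1, 0.1]
grip_width: 0.0217
gripper_force: 20.1
time_s: 14.6
position: [0.5331, 0.1686, 0.0398]
tool_rot: [[0.003, 1.0, -0.001], [1.0, -0.003, -0.0], [-0.0, -0.001, -1.0]]
ft_force: [0.3, 0.3, 0.7]
grip_width: 0.0218
gripper_force: 20.1
phi -0.2 q1,q6 [5. 6.] ROLL -0.04 SHIFT [ 0.11 -0.03  0.84] n 0.85
```

View pics/g6.png

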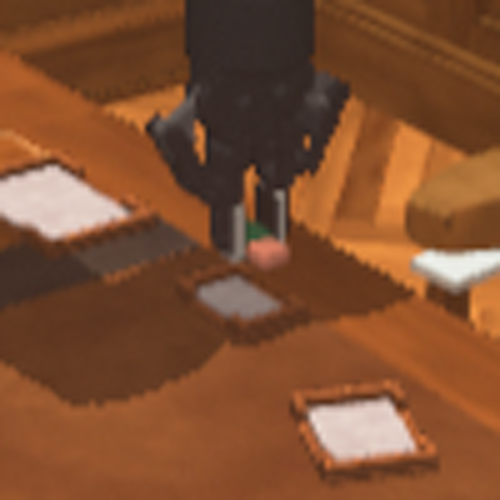

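```bash
python3 -m jog '[{"linear":[0.12,-0.03,0.3],"roll":0},{"linear":[0,0,0.25],"roll":0},{"linear":[0,0,0.12],"roll":0},{"linear":[0,0,0.08],"roll":0},{"linear":[0,0,0.04],"roll":0},{"linear":[0,0,0],"roll":0},{"linear":[0,0,0],"roll":0}]' && python3 -m jog '[{"linear":[0,0,0.03],"roll":0},{"linear":[0,0,0],"roll":0},{"linear":[0,0,0],"roll":0}]'
```

```text
time_s: 15.23
position: [0.5321, 0.1733, 0.0084]
tool_rot: [[0.002, 1.0, 0.001], [1.0, -0.002, 0.0], [0.0, 0.001, -1.0]]
ft_force: [-0.5, 0.4, -0.2]
grip_width: 0.0217
gripper_force: 20.1
time_s: 15.48
position: [0.5319, 0.1734, 0.007]
tool_rot: [[0.002, 1.0, 0.0], [1.0, -0.002, 0.0], [0.0, 0.0, -1.0]]
ft_force: [0.5, -0.4, -0.4]
grip_width: 0.0216
gripper_force: 20.1
```

```bash
python3 -m jog '[{"linear":[0,0,0.03],"roll":0},{"linear":[0,0,0],"roll":0},{"linear":[0,0,0],"roll":0}]'; python3 -m jog '[{"linear":[0,0,0.02],"roll":0},{"linear":[0,0,0],"roll":0},{"linear":[0,0,0],"roll":0}]'
```

```text
time_s: 15.73
position: [0.5319, 0.1734, 0.0057]
tool_rot: [[0.002, 1.0, -0.0], [1.0, -0.002, -0.0], [-0.0, -0.0, -1.0]]
ft_force: [0.4, -0.0, -1.0]
grip_width: 0.0216
gripper_force: 20.1
time_s: 15.98
position: [0.532, 0.1734, 0.005]
tool_rot: [[0.002, 1.0, 0.0], [1.0, -0.002, 0.0], [0.0, 0.0, -1.0]]
ft_force: [0.4, -0.0, 0.7]
grip_width: 0.0218
gripper_force: 20.1
```

```bash
python3 -m jog '[{"linear":[0,0,0.02],"roll":0},{"linear":[0,0,0],"roll":0},{"linear":[0,0,0],"roll":0}]'; python3 -m jog '[{"linear":[0,0,0.02],"roll":0},{"linear":[0,0,0],"roll":0},{"linear":[0,0,0],"roll":0}]'
```

```text
time_s: 16.23
position: [0.532, 0.1734, 0.0049]
tool_rot: [[0.002, 1.0, 0.001], [1.0, -0.002, 0.0], [0.0, 0.001, -1.0]]
ft_force: [-3.2, -0.8, 8.9]
grip_width: 0.0218
gripper_force: 21.0
time_s: 16.48
position: [0.5321, 0.1735, 0.0048]
tool_rot: [[0.001, 1.0, 0.001], [1.0, -0.001, 0.0], [0.0, 0.001, -1.0]]
ft_force: [-4.3, 0.1, 14.7]
grip_width: 0.0216
gripper_force: 21.2
```

```bash
python3 -m jog '[{"linear":[0,0,-0.03],"roll":0},{"linear":[0,0,0],"roll":0},{"linear":[0,0,0],"roll":0},{"linear":[0,0,0],"roll":0},{"linear":[0,0,-0.3],"roll":0},{"linear":[0,0,-0.6],"roll":0},{"linear":[0,0,-0.9],"roll":0},{"linear":[0,0,-0.6],"roll":0},{"linear":[0,0,0],"roll":0}]' 0.1 && python3 -c "
from h import *
plan(.486,-.341,.1,-74)
im=optics.get_image('scene');b=optics.get_image('top')
a=cv2.resize(im[190:270,250:350],None,fx=4,fy=4,interpolation=2);c=cv2.resize(im[270:350,380:480],None,fx=4,fy=4,interpolation=2)
cv2.imwrite('pics/g7.png',np.hstack([a,c])[:,:,::-1])"
```

```text
time_s: 17.23
position: [0.5341, 0.1737, 0.1051]
tool_rot: [[0.002, 1.0, 0.008], [1.0, -0.002, 0.001], [0.001, 0.008, -1.0]]
ft_force: [-0.2, 0.4, 0.9]
grip_width: 0.0472
gripper_force: 0.0
phi -0.1 q1,q6 [6. 6.] ROLL 14.78 SHIFT [-4.7  12.04  0.22] n 12.92
```

View pics/g7.png

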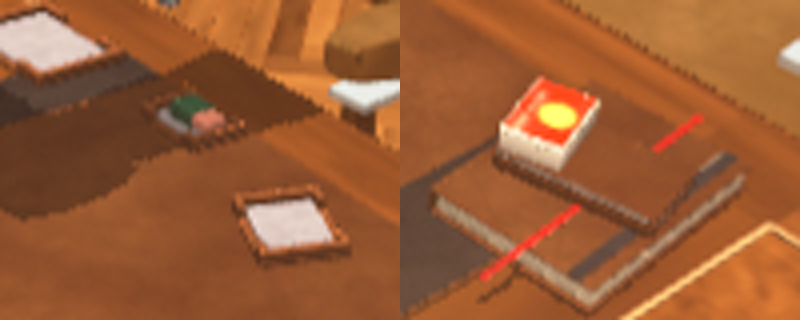

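```bash
python3 -m jog '[{"linear":[0,0,0],"roll":1},{"linear":[0,0,0],"roll":1},{"linear":[0,0,0],"roll":1},{"linear":[0,0,0],"roll":1},{"linear":[0,0,0],"roll":1},{"linear":[0,0,0],"roll":1},{"linear":[0,0,0],"roll":1},{"linear":[0,0,0],"roll":1},{"linear":[0,0,0],"roll":1},{"linear":[0,0,0],"roll":1},{"linear":[0,0,0],"roll":1},{"linear":[0,0,0],"roll":1}]' 0.4 && python3 -m jog '[{"linear":[0,0,0],"roll":1},{"linear":[0,0,0],"roll":1},{"linear":[0,0,0],"roll":0.8},{"linear":[0,0,0],"roll":0}]' && python3 -c "
from h import *
b=optics.get_image('top');cv2.imwrite('pics/t2.png',b[:,:,::-1])
hsv=cv2.cvtColor(b,cv2.COLOR_RGB2HSV)
r=b[...,0].astype(int)
m=((r>150)).astype(np.uint8); m[:,:440]=0;m[:,480:]=0;m[:208]=0;m[245:]=0
n,l,st,ce=cv2.connectedComponentsWithStats(m)
for i in range(1,n):
    if st[i,4]>50:
        c,_=cv2.findContours((l==i).astype(np.uint8),0,1);P=onz('top',c[0].reshape(-1,2),.044)*1000
        print(st[i],ce[i].round(1),onz('top',[ce[i]],.044)[0].round(4),cv2.minAreaRect(P[:,:2].astype(np.float32)))
o=onz('top',[[391,227],[0,0]],.0);print(o[0])
for z,c in ((.057,1),): 
    g=cv2.inRange(hsv,(45,60,20),(90,255,255));g[:200]=0;g[216:]=0;g[:,:255]=0;g[:,280:]=0;print(g.sum()/255,onz('top',[np.argwhere(g).mean(0)[::-1]],.017) if g.any() else '')
plan(.486,-.341,.1,-74)"
```

```text
time_s: 18.33
position: [0.5311, 0.1733, 0.0987]
tool_rot: [[0.869, 0.495, -0.003], [0.495, -0.869, -0.0], [-0.003, -0.001, -1.0]]
ft_force: [0.6, -0.3, -0.2]
grip_width: 0.0597
gripper_force: 0.0
time_s: 18.67
position: [0.5312, 0.1733, 0.0988]
tool_rot: [[0.962, 0.272, -0.003], [0.272, -0.962, -0.0], [-0.003, -0.001, -1.0]]
ft_force: [-0.7, -0.3, -0.8]
grip_width: 0.0597
gripper_force: 0.0
[447 214  19  24 309] [456.2 225. ] [ 0.4846 -0.3407  0.044 ] ((484.53692626953125, -341.0993347167969), (56.72371292114258, 38.54269790649414), 18.1395320892334)
[ 0.48153548 -0.17333661  0.        ]
0.0 
phi -74.0 q1,q6 [ 6. 80.] ROLL -0.01 SHIFT [-4.63 12.05 -0.02] n 12.91
```

```bash
python3 -m jog '[{"linear":[-0.36,0.93,0],"roll":0},{"linear":[-0.36,0.93,0],"roll":0},{"linear":[-0.36,0.93,0],"roll":0},{"linear":[-0.36,0.93,0],"roll":0},{"linear":[-0.36,0.93,0],"roll":0},{"linear":[-0.36,0.93,0],"roll":0},{"linear":[-0.36,0.93,0],"roll":0},{"linear":[-0.36,0.93,0],"roll":0},{"linear":[-0.36,0.93,0],"roll":0},{"linear":[-0.36,0.93,0],"roll":0},{"linear":[-0.36,0.93,0],"roll":0},{"linear":[-0.36,0.93,0],"roll":0}]' && python3 -m jog '[{"linear":[-0.32,0.85,0],"roll":-0.1},{"linear":[0,0,0],"roll":0},{"linear":[0,0,0],"roll":0},{"linear":[0,0,0],"roll":0}]' && python3 -c "
from h import *
plan(.485,-.342,.031)"
```

```text
time_s: 19.72
position: [0.4871, -0.305, 0.0997]
tool_rot: [[0.961, 0.276, -0.001], [0.276, -0.961, 0.001], [-0.001, -0.001, -1.0]]
ft_force: [1.2, -1.0, -0.8]
grip_width: 0.0598
gripper_force: 0.0
time_s: 20.05
position: [0.4846, -0.3387, 0.0997]
tool_rot: [[0.959, 0.283, -0.001], [0.283, -0.959, 0.002], [-0.001, -0.002, -1.0]]
ft_force: [-0.4, 0.4, 0.2]
grip_width: 0.0599
gripper_force: 0.0
phi -73.5 q1,q6 [-46.  27.] ROLL 0.0 SHIFT [-0.01  0.08  1.72] n 1.72
```

```bash
python3 -m jog '[{"linear":[0,0.08,0.5],"roll":0},{"linear":[0,0,0.5],"roll":0},{"linear":[0,0,0.4],"roll":0},{"linear":[0,0,0.2],"roll":0},{"linear":[0,0,0.1],"roll":0},{"linear":[0,0,0],"roll":0},{"linear":[0,0,0],"roll":0},{"linear":[0,0,0],"roll":0}]' && python3 -m jog '[{"linear":[0,0,0],"roll":0},{"linear":[0,0,0],"roll":0},{"linear":[0,0,0],"roll":0},{"linear":[0,0,0],"roll":0},{"linear":[0,0,0],"roll":0},{"linear":[0,0,0],"roll":0},{"linear":[0,0,0],"roll":0}]' -1 20
```

```text
time_s: 20.72
position: [0.4863, -0.3426, 0.0335]
tool_rot: [[0.959, 0.283, 0.001], [0.283, -0.959, -0.001], [0.001, 0.002, -1.0]]
ft_force: [-0.2, -0.3, -0.2]
grip_width: 0.0595
gripper_force: 0.0
time_s: 21.3
position: [0.4861, -0.3428, 0.0333]
tool_rot: [[0.959, 0.282, 0.001], [0.282, -0.959, -0.001], [0.001, 0.001, -1.0]]
ft_force: [-1.6, 1.3, 6.3]
grip_width: 0.0352
gripper_force: 21.0
```

```bash
python3 -m jog '[{"linear":[0,0,-0.15],"roll":0},{"linear":[0,0,-0.4],"roll":0},{"linear":[0,0,-0.6],"roll":-1},{"linear":[0,0,-0.6],"roll":-1},{"linear":[0,0,-0.3],"roll":-1},{"linear":[0,0,0],"roll":-1},{"linear":[0,0,0],"roll":-1},{"linear":[0,0,0],"roll":-1},{"linear":[0,0,0],"roll":-1},{"linear":[0,0,0],"roll":-1},{"linear":[0,0,0],"roll":-1},{"linear":[0,0,0],"roll":-1}]' && python3 -m jog '[{"linear":[0,0,0],"roll":-0.16},{"linear":[0,0,0],"roll":0},{"linear":[0,0,0],"roll":0}]' && python3 -c "
from h import *
plan(.4953,.005,.04,-22.8)
im=optics.get_image('scene');crop('scene',im,380,210,130,120,5,'g8.png')"
```

```text
time_s: 22.3
position: [0.4858, -0.3425, 0.1147]
tool_rot: [[0.396, 0.918, -0.0], [0.918, -0.396, 0.0], [0.0, -0.0, -1.0]]
ft_force: [-0.4, 0.2, 0.4]
grip_width: 0.0355
gripper_force: 20.4
time_s: 22.55
position: [0.4858, -0.3425, 0.1146]
tool_rot: [[0.39, 0.921, -0.0], [0.921, -0.39, -0.0], [-0.0, -0.0, -1.0]]
ft_force: [-0.2, 0.6, 0.6]
grip_width: 0.0352
gripper_force: 20.4
phi -22.9 q1,q6 [-47. -24.] ROLL -0.03 SHIFT [ 8.1  -3.15  1.87] n 8.89
```

View pics/g8.png

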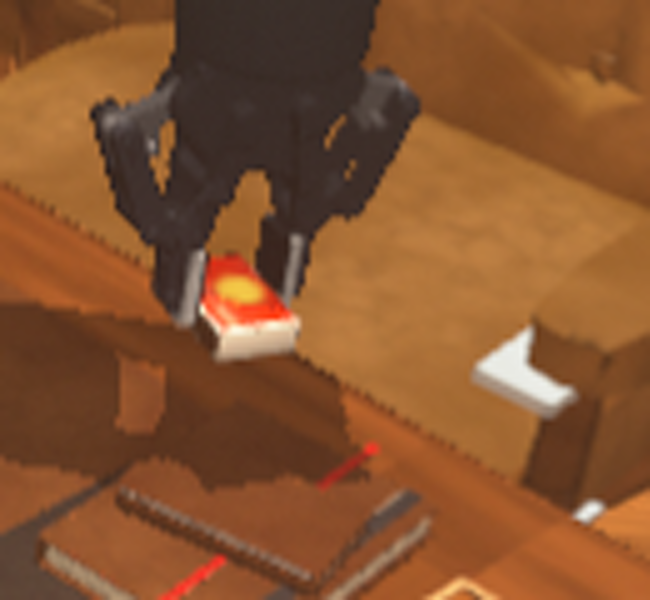

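```bash
python3 -c "
from h import *
S=lambda c:[[380+u/5,210+v/5] for u,v in c]
P=np.vstack([onz('scene',S([(218,361),(297,350)]),.1114),onz('scene',S([(219,335),(299,322)]),.1254)])
s=env.observe();R=np.array(s['tool_rot']);print(((P-s['position'])@R*1000).round(1))"
python3 -m jog '[{"linear":[0.5,-0.19,0],"roll":0},{"linear":[0.88,-0.34,0],"roll":0},{"linear":[0.88,-0.34,0],"roll":0},{"linear":[0.88,-0.34,0],"roll":0},{"linear":[0.88,-0.34,0],"roll":0},{"linear":[0.88,-0.34,0],"roll":0},{"linear":[0.88,-0.34,0],"roll":0},{"linear":[0.88,-0.34,0],"roll":0},{"linear":[0.88,-0.34,0],"roll":0},{"linear":[0.56,-0.24,0],"roll":0},{"linear":[0,0,0.9],"roll":0},{"linear":[0,0,0.6],"roll":0}]' && python3 -m jog '[{"linear":[0,0,0.3],"roll":0},{"linear":[0,0,0.0],"roll":0},{"linear":[0,0,0],"roll":0}]' && python3 -c "
from h import *
plan(.4953,.005,.0075,-22.8)"
```

```text
[[-27.4 -16.6   3.2]
 [-27.8  18.6   3.2]
 [-28.5 -18.9 -10.8]
 [-27.6  17.2 -10.8]]
time_s: 23.6
position: [0.4953, 0.0066, 0.0539]
tool_rot: [[0.386, 0.922, 0.002], [0.922, -0.386, -0.0], [0.0, 0.002, -1.0]]
ft_force: [-0.5, -0.1, -0.4]
grip_width: 0.0352
gripper_force: 20.4
time_s: 23.85
position: [0.4954, 0.005, 0.0426]
tool_rot: [[0.388, 0.921, -0.001], [0.921, -0.388, 0.0], [-0.0, -0.001, -1.0]]
ft_force: [0.1, 0.1, -0.0]
grip_width: 0.0354
gripper_force: 20.4
phi -22.9 q1,q6 [-13.  10.] ROLL -0.01 SHIFT [ 0.   -0.    0.88] n 0.88
```

```bash
python3 -m jog '[{"linear":[0,0,0.3],"roll":0},{"linear":[0,0,0.25],"roll":0},{"linear":[0,0,0.15],"roll":0},{"linear":[0,0,0.09],"roll":0},{"linear":[0,0,0.05],"roll":0},{"linear":[0,0,0],"roll":0},{"linear":[0,0,0],"roll":0}]' && python3 -m jog '[{"linear":[0,0,0.03],"roll":0},{"linear":[0,0,0],"roll":0},{"linear":[0,0,0],"roll":0}]'
```

```text
time_s: 24.43
position: [0.4956, 0.0049, 0.0094]
tool_rot: [[0.388, 0.922, 0.001], [0.922, -0.388, -0.0], [0.0, 0.001, -1.0]]
ft_force: [0.4, -0.3, -0.3]
grip_width: 0.0355
gripper_force: 20.4
time_s: 24.68
position: [0.4954, 0.005, 0.0079]
tool_rot: [[0.388, 0.922, 0.0], [0.922, -0.388, -0.0], [0.0, 0.0, -1.0]]
ft_force: [-0.2, 0.3, 0.1]
grip_width: 0.0351
gripper_force: 20.4
```

```bash
python3 -m jog '[{"linear":[0,0,0.02],"roll":0},{"linear":[0,0,0],"roll":0},{"linear":[0,0,0],"roll":0}]'; python3 -m jog '[{"linear":[0,0,0.02],"roll":0},{"linear":[0,0,0],"roll":0},{"linear":[0,0,0],"roll":0}]'
```

```text
time_s: 24.93
position: [0.4953, 0.005, 0.0069]
tool_rot: [[0.388, 0.922, -0.0], [0.922, -0.388, -0.0], [-0.0, -0.0, -1.0]]
ft_force: [-0.7, -0.0, -0.8]
grip_width: 0.0353
gripper_force: 20.4
time_s: 25.18
position: [0.4953, 0.005, 0.0066]
tool_rot: [[0.388, 0.922, 0.0], [0.922, -0.388, -0.0], [0.0, 0.0, -1.0]]
ft_force: [-1.5, 0.2, 7.6]
grip_width: 0.0351
gripper_force: 21.1
```

```bash
python3 -m jog '[{"linear":[0,0,-0.02],"roll":0},{"linear":[0,0,0],"roll":0},{"linear":[0,0,0],"roll":0},{"linear":[0,0,0],"roll":0},{"linear":[0,0,-0.3],"roll":0},{"linear":[0,0,-0.6],"roll":0},{"linear":[0,0,-0.8],"roll":0},{"linear":[0,0,-0.5],"roll":0},{"linear":[0,0,0],"roll":0}]' 0.3 && python3 -m jog '[{"linear":[0,0,0],"roll":-0.94},{"linear":[0,0,0],"roll":-0.94},{"linear":[0,0,0],"roll":-0.94},{"linear":[0,0,0],"roll":-0.94},{"linear":[0,0,0],"roll":-0.94},{"linear":[0,0,0],"roll":-0.94},{"linear":[0,0,0],"roll":-0.94},{"linear":[0,0,0],"roll":-0.94},{"linear":[0,0,0],"roll":0}]' 1 && python3 -c "
from h import *
s=optics.get_image('scene');t=optics.get_image('top')
a=cv2.resize(t[190:270,420:490],None,fx=5,fy=5,interpolation=2);c=cv2.resize(s[270:350,380:480],None,fx=4,fy=4,interpolation=2);d=cv2.resize(s[190:270,260:360],None,fx=4,fy=4,interpolation=2)
o=np.zeros((600,750,3),np.uint8);o[:400,:350]=a;o[:320,350:750]=c;o[320:600,350:750]=d[:280]
cv2.imwrite('pics/g9.png',o[:,:,::-1]);plan(.489,-.366,.1,14.5)"
```

```text
time_s: 25.93
position: [0.4971, 0.0047, 0.0985]
tool_rot: [[0.387, 0.922, 0.007], [0.922, -0.387, -0.002], [0.001, 0.007, -1.0]]
ft_force: [1.2, 0.2, 1.0]
grip_width: 0.0556
gripper_force: 0.0
time_s: 26.68
position: [0.495, 0.005, 0.0942]
tool_rot: [[-0.258, 0.966, -0.001], [0.966, 0.258, 0.0], [0.001, -0.001, -1.0]]
ft_force: [-0.3, -0.3, 0.4]
grip_width: 0.0855
gripper_force: 0.0
phi 14.6 q1,q6 [-13. -28.] ROLL 0.03 SHIFT [-8.94 -2.47 -0.14] n 9.28
```

View pics/g9.png

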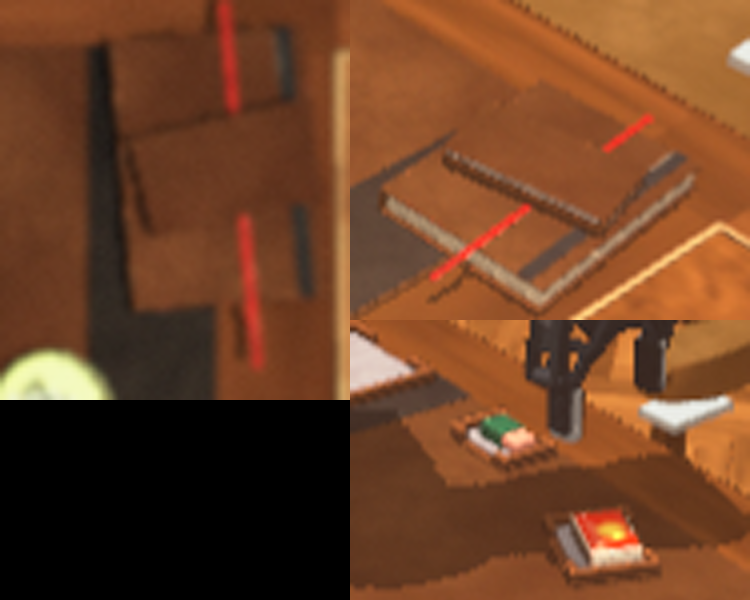

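```bash
python3 -c "
from h import *
T=lambda c:[[420+u/5,190+v/5] for u,v in c]
S=lambda c:[[380+(u-350)/4,270+v/4] for u,v in c]
print((onz('top',T([(132,142),(152,232),(300,102),(320,185)]),.030)*1000).round(0)[:,:2].tolist())
print((onz('scene',S([(446,152),(605,224),(540,82)]),.030)*1000).round(0)[:,:2].tolist())
t=optics.get_image('top');cv2.imwrite('pics/t3.png',t[:,:,::-1])
r=t[...,0].astype(int)
m=(r>160).astype(np.uint8);m[:,:305]=0;m[:,350:]=0;m[:205]=0;m[240:]=0
c=np.argwhere(m)[:,::-1].mean(0);print(m.sum(),c,onz('top',[c],.004))
"
```

```text
[[504.0, -318.0], [455.0, -329.0], [526.0, -408.0], [481.0, -418.0]]
[[449.0, -331.0], [471.0, -419.0], [540.0, -319.0]]
1306 [327.49617152 221.12327718] [[0.49586047 0.00274211 0.004     ]]
```

```bash
python3 -m jog '[{"linear":[-0.9,-0.25,0],"roll":0.1},{"linear":[-0.9,-0.25,0],"roll":0},{"linear":[-0.9,-0.25,0],"roll":0},{"linear":[-0.9,-0.25,0],"roll":0},{"linear":[-0.9,-0.25,0],"roll":0},{"linear":[-0.9,-0.25,0],"roll":0},{"linear":[-0.9,-0.25,0],"roll":0},{"linear":[-0.9,-0.25,0],"roll":0},{"linear":[-0.9,-0.25,0],"roll":0},{"linear":[-0.8,-0.2,0],"roll":0},{"linear":[0,0,0],"roll":0},{"linear":[0,0,0],"roll":0}]' 1 && python3 -c "
from h import *
plan(.490,-.368,.014)"
```

```text
time_s: 27.83
position: [0.488, -0.3655, 0.0942]
tool_rot: [[-0.243, 0.97, -0.0], [0.97, 0.243, 0.001], [0.001, -0.0, -1.0]]
ft_force: [-0.2, 0.9, -0.7]
grip_width: 0.0855
gripper_force: 0.0
phi 14.1 q1,q6 [-48. -62.] ROLL 0.0 SHIFT [-0.07  0.03  2.  ] n 2.01
```

```bash
python3 -m jog '[{"linear":[-0.07,0.03,0.4],"roll":0},{"linear":[0,0,0.5],"roll":0},{"linear":[0,0,0.5],"roll":0},{"linear":[0,0,0.3],"roll":0},{"linear":[0,0,0.15],"roll":0},{"linear":[0,0,0.1],"roll":0},{"linear":[0,0,0.05],"roll":0},{"linear":[0,0,0],"roll":0},{"linear":[0,0,0],"roll":0}]' && python3 -m jog '[{"linear":[0,0,0],"roll":0},{"linear":[0,0,0],"roll":0},{"linear":[0,0,0],"roll":0},{"linear":[0,0,0],"roll":0},{"linear":[0,0,0],"roll":0},{"linear":[0,0,0],"roll":0},{"linear":[0,0,0],"roll":0}]' -1 30
```

```text
time_s: 28.58
position: [0.4907, -0.3667, 0.0157]
tool_rot: [[-0.247, 0.969, 0.001], [0.969, 0.247, -0.001], [-0.001, 0.001, -1.0]]
ft_force: [0.7, 0.4, -0.1]
grip_width: 0.0853
gripper_force: 0.0
time_s: 29.17
position: [0.4906, -0.3669, 0.0155]
tool_rot: [[-0.247, 0.969, 0.001], [0.969, 0.247, -0.001], [-0.001, 0.0, -1.0]]
ft_force: [-0.7, 1.3, 5.2]
grip_width: 0.054
gripper_force: 32.0
```

```bash
python3 -m jog '[{"linear":[0,0,-0.1],"roll":0},{"linear":[0,0,-0.2],"roll":0},{"linear":[0,0,-0.4],"roll":0},{"linear":[0,0,-0.6],"roll":0},{"linear":[0,0,-0.6],"roll":0.94},{"linear":[0,0,-0.4],"roll":0.94},{"linear":[0,0,0],"roll":0.94},{"linear":[0,0,0],"roll":0},{"linear":[0,0,0],"roll":0}]' && python3 -c "
from h import *
plan(.512,.358,.04,0)
im=optics.get_image('scene');crop('scene',im,380,210,120,120,5,'g10.png')"
```

```text
time_s: 29.92
position: [0.4903, -0.3664, 0.107]
tool_rot: [[-0.006, 1.0, -0.0], [1.0, 0.006, 0.0], [0.0, -0.0, -1.0]]
ft_force: [-0.1, 0.4, -1.0]
grip_width: 0.0542
gripper_force: 31.9
phi 0.3 q1,q6 [-48. -48.] ROLL 0.07 SHIFT [18.11  0.54  1.68] n 18.2
```

View pics/g10.png

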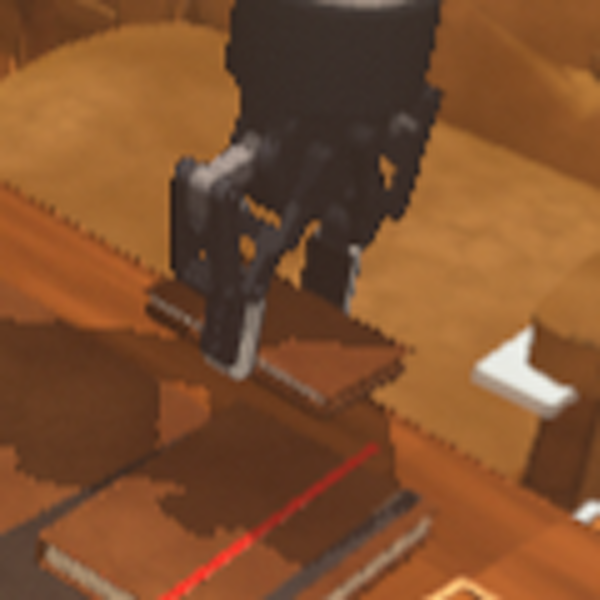

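```bash
python3 -c "
from h import *
S=lambda c:[[380+u/5,210+v/5] for u,v in c]
P=np.vstack([onz('scene',S([(325,411),(148,312)]),.1075),onz('scene',S([(325,396),(150,292),(405,350)]),.1215)])
s=env.observe();print(((P-s['position'])*1000).round(1))"
python3 -m jog '[{"linear":[0.4,0.01,0],"roll":0},{"linear":[0.8,0.03,0],"roll":0},{"linear":[0.94,0.03,0],"roll":0},{"linear":[0.94,0.03,0],"roll":0},{"linear":[0.94,0.03,0],"roll":0},{"linear":[0.94,0.03,0],"roll":0},{"linear":[0.94,0.03,0],"roll":0},{"linear":[0.94,0.03,0],"roll":0},{"linear":[0.94,0.03,0],"roll":0},{"linear":[0.94,0.03,0],"roll":0},{"linear":[0.94,0.03,0],"roll":0},{"linear":[0.94,0.03,0],"roll":0}]' && python3 -m jog '[{"linear":[0.94,0.03,0],"roll":0},{"linear":[0.94,0.03,0],"roll":0},{"linear":[0.94,0.03,0],"roll":0},{"linear":[0.94,0.03,0],"roll":0},{"linear":[0.94,0.03,0],"roll":0},{"linear":[0.94,0.03,0],"roll":0},{"linear":[0.94,0.03,0],"roll":0},{"linear":[0.7,0.03,0],"roll":0},{"linear":[0.4,0.03,0],"roll":0},{"linear":[0,0,0],"roll":0},{"linear":[0,0,0],"roll":0}]' && python3 -c "
from h import *
plan(.512,.358,.04,0)"
```

```text
[[-17.6 -39.5   0.9]
 [-22.   49.7   0.9]
 [-26.8 -43.9  14.9]
 [-27.1  46.3  14.9]
 [ 24.6 -43.1  14.9]]
time_s: 30.97
position: [0.502, 0.0593, 0.1065]
tool_rot: [[-0.006, 1.0, -0.001], [1.0, 0.006, 0.0], [0.0, -0.001, -1.0]]
ft_force: [1.5, 0.3, 0.0]
grip_width: 0.054
gripper_force: 31.9
time_s: 31.88
position: [0.5118, 0.3649, 0.106]
tool_rot: [[-0.006, 1.0, -0.001], [1.0, 0.006, -0.001], [-0.001, -0.001, -1.0]]
ft_force: [-0.5, -0.9, -0.3]
grip_width: 0.0545
gripper_force: 31.9
phi 0.4 q1,q6 [25. 24.] ROLL 0.07 SHIFT [-0.17  0.01  1.65] n 1.66
```

```bash
python3 -m jog '[{"linear":[-0.2,0.01,0],"roll":0.07},{"linear":[0,0,0.5],"roll":0},{"linear":[0,0,0.7],"roll":0},{"linear":[0,0,0.5],"roll":0},{"linear":[0,0,0.2],"roll":0},{"linear":[0,0,0.1],"roll":0},{"linear":[0,0,0],"roll":0},{"linear":[0,0,0],"roll":0}]' && python3 -c "
from h import *
plan(.512,.357,.0035,0)
im=optics.get_image('scene');crop('scene',im,200,130,110,100,5,'g11.png')"
```

```text
time_s: 32.55
position: [0.5134, 0.3564, 0.0281]
tool_rot: [[0.003, 1.0, 0.002], [1.0, -0.003, 0.001], [0.001, 0.002, -1.0]]
ft_force: [0.3, 0.2, -0.2]
grip_width: 0.0537
gripper_force: 31.9
phi -0.2 q1,q6 [24. 24.] ROLL -0.04 SHIFT [ 0.01 -0.04  0.61] n 0.62
```

View pics/g11.png

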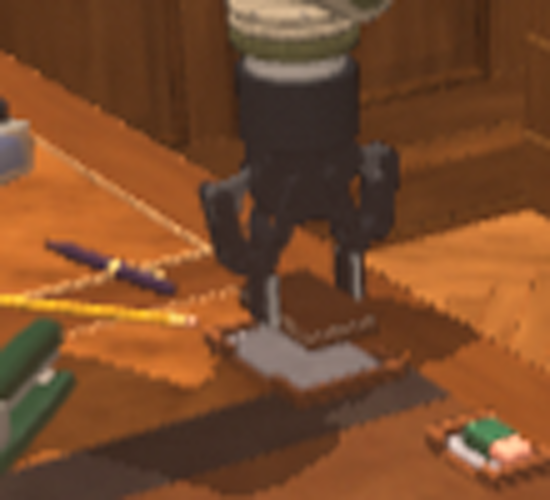

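```bash
python3 -m jog '[{"linear":[0,-0.03,0.2],"roll":0},{"linear":[0,0,0.15],"roll":0},{"linear":[0,0,0.1],"roll":0},{"linear":[0,0,0.05],"roll":0},{"linear":[0,0,0],"roll":0},{"linear":[0,0,0],"roll":0}]'; python3 -m jog '[{"linear":[0,0,0.04],"roll":0},{"linear":[0,0,0],"roll":0},{"linear":[0,0,0],"roll":0}]';python3 -m jog '[{"linear":[0,0,0.03],"roll":0},{"linear":[0,0,0],"roll":0},{"linear":[0,0,0],"roll":0}]'
```

```text
time_s: 33.1
position: [0.5116, 0.3567, 0.0068]
tool_rot: [[0.003, 1.0, -0.0], [1.0, -0.003, -0.0], [-0.0, -0.0, -1.0]]
ft_force: [-0.2, -0.0, -0.4]
grip_width: 0.0539
gripper_force: 31.9
time_s: 33.35
position: [0.5116, 0.3567, 0.0054]
tool_rot: [[0.003, 1.0, 0.0], [1.0, -0.003, 0.0], [0.0, 0.0, -1.0]]
ft_force: [-0.5, -0.4, -1.2]
grip_width: 0.0538
gripper_force: 31.9
time_s: 33.6
position: [0.5115, 0.3566, 0.0041]
tool_rot: [[0.003, 1.0, -0.0], [1.0, -0.003, -0.0], [-0.0, -0.0, -1.0]]
ft_force: [0.6, 0.0, -1.3]
grip_width: 0.054
gripper_force: 31.9
```

```bash
python3 -m jog '[{"linear":[0,0,0.025],"roll":0},{"linear":[0,0,0],"roll":0},{"linear":[0,0,0],"roll":0}]'; python3 -m jog '[{"linear":[0,0,0.025],"roll":0},{"linear":[0,0,0],"roll":0},{"linear":[0,0,0],"roll":0}]'
```

```text
time_s: 33.85
position: [0.5117, 0.3567, 0.0034]
tool_rot: [[0.003, 1.0, 0.0], [1.0, -0.003, 0.0], [0.0, 0.0, -1.0]]
ft_force: [-0.5, 0.2, 3.6]
grip_width: 0.0538
gripper_force: 32.2
time_s: 34.1
position: [0.5117, 0.3567, 0.0034]
tool_rot: [[0.003, 1.0, 0.001], [1.0, -0.003, 0.0], [0.0, 0.001, -1.0]]
ft_force: [-3.0, -2.2, 10.7]
grip_width: 0.0539
gripper_force: 33.0
```

Contact; release, rise and back away for a look.

```bash
python3 -m jog '[{"linear":[0,0,-0.02],"roll":0},{"linear":[0,0,0],"roll":0},{"linear":[0,0,0],"roll":0},{"linear":[0,0,0],"roll":0},{"linear":[0,0,0],"roll":0},{"linear":[0,0,-0.3],"roll":0},{"linear":[0,0,-0.6],"roll":0},{"linear":[0,0,-0.9],"roll":0},{"linear":[0,0,-0.9],"roll":0},{"linear":[0,0,-0.9],"roll":0},{"linear":[0,0,0],"roll":0}]' 0.75 && python3 -m jog '[{"linear":[0,-0.9,0],"roll":0},{"linear":[0,-0.9,0],"roll":0},{"linear":[0,-0.9,0],"roll":0},{"linear":[0,-0.9,0],"roll":0},{"linear":[0,-0.9,0],"roll":0},{"linear":[0,0,0],"roll":0},{"linear":[0,0,0],"roll":0},{"linear":[0,0,0],"roll":0}]' && python3 -c "
from h import *
s=optics.get_image('scene');t=optics.get_image('top');cv2.imwrite('pics/t4.png',t[:,:,::-1])
Z=lambda a:cv2.resize(a,None,fx=4,fy=4,interpolation=2)
o=np.zeros((600,800,3),np.uint8);a=Z(t[190:250,170:350]);o[:240,:720]=a;o[250:490,:120]=Z(t[200:260,376:406]);b=Z(s[180:265,220:380]);o[250:590,130:770]=b
cv2.imwrite('pics/g12.png',o[:,:,::-1]);print(env.observe()['ft_force'])
# green sleeve and match box
"
```

```text
time_s: 35.02
position: [0.514, 0.3579, 0.1555]
tool_rot: [[0.002, 1.0, 0.012], [1.0, -0.003, 0.006], [0.006, 0.012, -1.0]]
ft_force: [0.2, -0.5, 1.0]
grip_width: 0.0747
gripper_force: 0.0
time_s: 35.68
position: [0.3322, 0.3574, 0.1476]
tool_rot: [[0.002, 1.0, 0.002], [1.0, -0.002, 0.001], [0.001, 0.002, -1.0]]
ft_force: [0.5, -0.1, -0.2]
grip_width: 0.0746
gripper_force: 0.0
[ 0.21498733 -0.58729521  0.11782438]
```

View pics/g12.png

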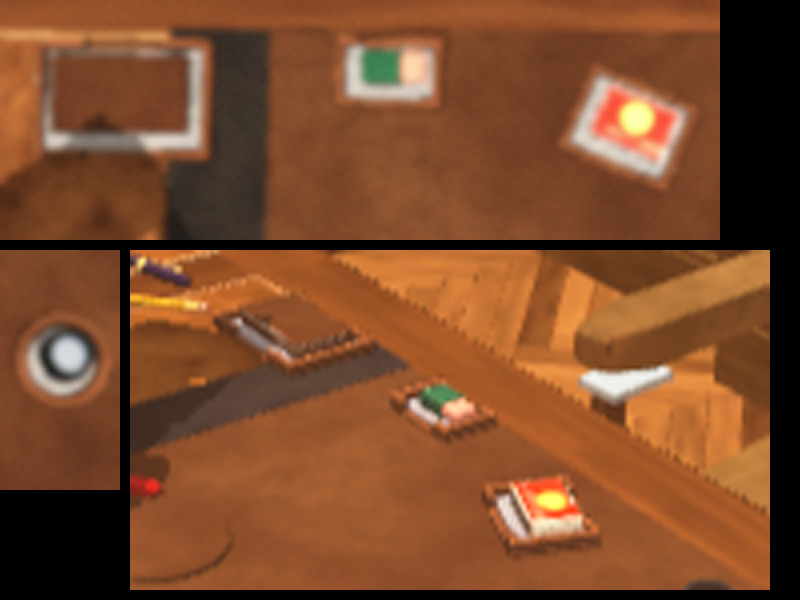

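```bash
python3 -c "
from h import *
T=lambda c:[[170+u/4,190+v/4] for u,v in c]
pr=lambda c,z,n:print(n,(onz('top',T(c),z)*1000).round(1)[:,:2].tolist())
pr([(120,50),(120,133),(53,90),(187,90)],.018,'card T,B,L,R');pr([(120,43),(120,152),(45,95),(205,95)],.004,'felt')
pr([(125,36),(125,161),(36,100),(212,95)],.012,'rim outer')
pr([(390,45),(390,86),(361,65),(428,65)],.017,'eraser');pr([(390,43),(390,102),(344,70),(436,70)],.004,'felt')
pr([(390,34),(390,107),(338,70),(442,70)],.012,'rim outer')
t=cv2.imread('pics/t4.png')[:,:,::-1]
for c in (200,):
  for r in range(196,232): print(r,t[r,195:205].mean(0).astype(int).tolist(),t[r,262:266].mean(0).astype(int).tolist())
m=cv2.inRange(cv2.cvtColor(t,cv2.COLOR_RGB2HSV),(0,150,160),(28,255,255));m[:,:312]=0;m[:,345:]=0;m[:208]=0;m[238:]=0
c,_=cv2.findContours(m,0,1);c=max(c,key=cv2.contourArea)
print(cv2.minAreaRect((onz('top',c.reshape(-1,2),.018)*1000)[:,:2].astype(np.float32)))
K=[[391,227]];print('loupe lens',onz('top',[[376+69/4,200+(355-250)/4]],.042)*1000,'dish',onz('top',[[376+62/4,200+(360-250)/4]],.01)*1000)
"
```

```text
card T,B,L,R [[542.6, 354.9], [485.2, 353.4], [514.5, 400.4], [515.4, 307.9]]
felt [[549.5, 359.2], [473.2, 357.3], [512.5, 410.7], [513.6, 299.0]]
rim outer [[553.3, 353.4], [466.4, 351.2], [508.1, 414.1], [512.8, 292.1]]
eraser [[548.0, 168.6], [519.6, 168.1], [534.0, 188.3], [534.4, 142.1]]
felt [[551.2, 170.5], [510.0, 169.8], [532.0, 202.3], [532.6, 138.1]]
rim outer [[556.4, 169.4], [505.6, 168.5], [531.0, 205.1], [531.6, 133.0]]
196 [153, 84, 44] [149, 81, 42]
197 [168, 101, 56] [134, 72, 40]
198 [189, 124, 72] [116, 64, 37]
199 [186, 124, 72] [126, 71, 41]
200 [158, 100, 59] [154, 90, 55]
201 [150, 97, 66] [148, 100, 68]
202 [150, 107, 82] [109, 108, 77]
203 [135, 99, 78] [71, 120, 79]
204 [122, 78, 55] [60, 128, 81]
205 [120, 67, 40] [61, 130, 82]
206 [120, 66, 38] [61, 130, 82]
207 [119, 66, 39] [63, 132, 83]
208 [119, 66, 38] [64, 133, 84]
209 [120, 67, 39] [71, 132, 85]
210 [120, 67, 39] [103, 134, 103]
211 [120, 67, 39] [161, 162, 146]
212 [120, 66, 39] [202, 193, 181]
213 [120, 66, 38] [206, 192, 179]
214 [121, 67, 39] [187, 160, 141]
215 [122, 67, 39] [167, 115, 87]
216 [122, 67, 39] [149, 88, 53]
217 [122, 67, 39] [130, 74, 43]
218 [118, 65, 38] [128, 74, 43]
219 [113, 62, 36] [133, 77, 44]
220 [108, 58, 34] [135, 77, 45]
221 [100, 56, 34] [135, 78, 45]
222 [100, 68, 52] [138, 80, 46]
223 [116, 98, 86] [138, 81, 47]
224 [132, 122, 113] [135, 78, 45]
225 [133, 125, 117] [133, 77, 44]
226 [124, 112, 102] [134, 77, 44]
227 [109, 86, 73] [137, 79, 46]
228 [97, 62, 43] [137, 79, 46]
229 [95, 54, 31] [138, 81, 46]
230 [97, 53, 29] [140, 83, 48]
231 [98, 54, 28] [139, 81, 45]
((497.0372314453125, 0.9374656677246094), (45.950199127197266, 29.330583572387695), 66.48406219482422)
loupe lens [[ 479.9847558  -174.14351904   42.        ]] dish [[ 479.3076052  -173.47597083   10.        ]]
```

```bash
python3 -c "
from h import *
t=cv2.imread('pics/t4.png')[:,:,::-1].astype(int);t0=cv2.imread('pics/top0.png')[:,:,::-1].astype(int)
for c in range(250,285): print(c,t[204:209,c].mean(0).round().astype(int),t[211:213,c].mean(0).round().astype(int),t0[205:211,c].mean(0).round().astype(int))
"
```

```text
250 [129  74  43] [132  75  44] [132  76  45]
251 [129  74  44] [131  76  44] [133  77  45]
252 [132  76  45] [132  75  44] [137  79  46]
253 [143  82  47] [141  80  45] [150  87  50]
254 [157  91  54] [158  92  55] [164  95  56]
255 [158 103  73] [155 104  76] [162 107  77]
256 [169 143 127] [166 144 130] [173 148 133]
257 [202 190 178] [203 192 180] [208 197 185]
258 [214 206 193] [218 209 197] [224 215 204]
259 [194 193 175] [218 209 196] [228 219 208]
260 [140 162 130] [210 202 188] [229 220 209]
261 [ 83 137  93] [197 191 176] [228 220 208]
262 [ 62 130  82] [188 184 169] [226 217 205]
263 [ 62 131  83] [183 178 164] [225 215 204]
264 [ 62 131  83] [180 176 162] [226 217 205]
265 [ 63 131  83] [178 174 160] [228 220 208]
266 [ 62 132  82] [178 174 160] [229 221 209]
267 [ 63 133  84] [180 176 162] [227 219 207]
268 [ 75 135  86] [183 178 164] [224 214 202]
269 [129 143  98] [187 180 166] [220 210 198]
270 [213 172 129] [200 188 176] [220 211 199]
271 [248 203 161] [214 198 184] [222 213 201]
272 [251 214 171] [217 200 186] [223 214 201]
273 [251 213 171] [216 200 186] [225 216 204]
274 [250 209 168] [217 200 187] [227 218 206]
275 [244 196 159] [218 202 190] [228 220 208]
276 [229 183 156] [214 200 188] [226 216 203]
277 [204 172 152] [207 182 165] [212 192 176]
278 [177 135 111] [188 134 107] [184 142 116]
279 [153  94  63] [156  92  57] [157  97  64]
280 [126  71  42] [122  68  40] [128  72  42]
281 [115  65  37] [112  63  37] [118  66  38]
282 [121  69  40] [119  66  38] [124  70  41]
283 [125  71  41] [119  68  39] [128  72  42]
284 [125  71  41] [118  65  38] [126  71  40]
```

```bash
python3 -c "
from rig import env
print(env.close_job())"
```

```text
the job is handed in; nothing more can be done
None
```

The pile is apart and the job is handed in at about 36 s of the 106 s allowed: the loupe, card case, match box and eraser were each set down in their own holder, though I was not shown the verdict. In the last pictures all four sit inside their walls; the eraser is farthest off centre, about 5 mm of the 8 mm allowed. I saw no sign that the notebook or the clip dish had moved, but I did not measure them at the end.

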